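Sort two sample canisters through a diverter box

ROBOT

A 6-joint arm with a two-finger parallel gripper is mounted at the origin on the work surface. World frame = base frame: x ahead of the robot, y to its left, z up, the work surface at z = 0. Lengths are in m, angles in rad, forces in N, time in s.
With the tool pointing down it reaches from about 0.275 to 1 m from the base axis. Payload 8.4 kg.
Tool frame: the origin (TCP) lies on the centre line of the jaws, within the pads' length; the fingertips stand 17 mm ahead of it and the grasp point (between the pads) lies 2 mm behind it (bot.tcp_to_tips is the z of the fingertips in the tool frame, in m); z points along the fingers, y is the line along which they close (so a half turn about z gives the same grasp; the last joint's range is limited). The gripper opens to 85 mm and grips with 20 to 120 N. Pads are 22 mm wide; open, the fingers measure 114 mm over their backs; the gripper's body (76 mm by 85 mm) begins 54 mm behind the grasp point. The pads swing forward as they close: fully open they stand 13 mm farther back than shut.
Start: joints at [-1.149, 0.353, 1.633, -0, 1.155, -0.002], TCP at [0.257, -0.57, 0.248] pointing down, gripper open.
Joint ranges: [-2.63, 2.63], [-0.92, 2.1], [0.06, 2.66], [-1.3, 4.44], [0, 2.69], [-3.02, 3.02]. Speed limits (rad/s): [2.22, 2.22, 2.79, 3.14, 3.14, 3.14].

INTERFACE

Orientations are given as a unit quaternion [x, y, z, w].
In Python, from workcell import bot, hand, kinematics, get_obs, vision, hand_in gives the robot as it stands. The module is installed in compiled form; this text tells all that it offers. Calls block until the motion is done:
- bot.reach(position, orientation): joint-space move of the TCP to a pose.
- bot.servo_line(position, ori=None, velocity=0.15): straight line of the TCP; ori=None keeps the orientation; velocity is the mean speed in m/s.
- bot.goto_joints(angles): joint-space move.
- hand.move_gripper(opening, strength=None): finger opening in m; strength is the grip in N (None keeps the last); returns when the fingers have stopped.
- bot.dwell(seconds).
- kinematics.solve_ik(position, orientation): joint angles nearest the present ones, or None.
- get_obs(): the state.
- vision.read_camera(name): name is "scene" or "top" or "wrist"; returns a dict with "frame" (480x640x3 uint8, red, green, blue), "intrinsics" (3x3 intrinsics, pixels), "view" (4x4, takes a point from world to camera coordinates). Camera axes: x right, y down, z forward; pixel columns grow to the right and rows downward; lengths in m; the calibration is good to about 2 mm. A picture is of the moment at which its call begins. There is no depth.
A pose or a line that the arm cannot do raises bot.IKError and nothing moves.
- hand_in(): hands the job in; it is judged then, once.
The state is a dict: "time_s": time; "joint_pos": joint angles; "joint_vel": joint speeds; "joint_efforts": joint torques, N m; "position": TCP position; "orientation": TCP orientation; "wrist_force": force on the tool from outside, world axes, zero at the start; "ft_torque": the same for the moment, N m; "gripper_width": finger opening in m; "grip_force": force on a finger pad.
Only numpy, scipy, OpenCV 4.12 (cv2) and the standard library are available. Lean on these libraries where they do the work, as an engineer would, in place of code of your own. Each camera call takes 0.05 s, during which the arm holds its last target. There are 200 camera calls.

TASK

Put the two small sample canisters through the clear-fronted sorting box: first the tall thin one into the left bin, then the low squat one into the right bin (left and right as the robot sees them). Before dropping each one in at the top, swing the lever fully over to its stop: the flap leans with the lever and closes the side it leans to, so the canister goes down the other side. Leave the big canister and the two culture dishes where they are.

Things in the scene. Friction and masses are not known exactly. Their poses are not given: they have to be found in the camera images.
- sorter: Fixed box, open top, grey sides and base, clear front and back, 210 mm high, 132 mm wide (y), 90 deep (x), base plate 110 x 150 x 10; inside 120 (y) x 80 (x). A 5 mm steel partition at y = 0, up to 85 mm, parts two bins 57 mm wide. Origin: centre of underside; z up, +y its left seen from the robot, -x its front, where the lever is. Yaw within 0.25 rad.
- mouth (a point): Centre of the box's open top, 210 mm above the table; the opening is 120 mm (y) by 80 mm (x). A canister released here lands on the flap and slides into the open side's bin.
- left_bin (a point): Centre of the left (+y) bin's floor, 10 mm above the table.
- right_bin (a point): Centre of the right (-y) bin's floor, 10 mm above the table.
- diverter (a joint): Angle of lever and flap (one piece) from upright, rad, about the box's x axis 85 mm above the table. Positive leans left (+y), negative right; stops at +-0.42, starts within 0.15. At +0.42 things fall into the right bin, at -0.42 into the left. Stays where left; about 1.5 N at the grip moves it. The steel flap reaches 128 mm up from the pivot, inside the box.
- lever_tip (a point): Top end of the lever, 180 mm from the pivot, 80 mm in front (-x) of the box's centre; 265 mm above the table upright, 249 mm at the stops (so it rises 16 mm on passing upright: push near its top). Its grip is a black round bar, 18 mm across, over the last 60 mm; below it a 10 mm steel rod. Clear in front of the box; can be pushed sideways from above with closed fingers.
- tall_canister: Tall thin canister, 24 mm across, 46 mm high, 60 g: cap of dark steel, aluminium body, a loose plain cylinder that stands upright on the table at the start; origin at the centre of its underside, z up along its axis.
- tall_canister_center (a point): Middle of the tall thin canister, 23 mm above its underside.
- squat_canister: Low squat canister, 40 mm across, 28 mm high, 80 g: cap of dark steel, aluminium body, a loose plain cylinder that stands upright on the table at the start; origin at the centre of its underside, z up along its axis.
- squat_canister_center (a point): Middle of the squat canister, 14 mm above its underside.
- big_canister: Bystander: big canister, 44 mm across, 75 mm high, 200 g: cap of dark steel, aluminium body, a loose plain cylinder that stands upright on the table at the start; origin at the centre of its underside, z up along its axis.
- dish1: Bystander: loose culture dish, 64 mm across, 15 mm high, amber with a clear lid; origin at the centre of its underside.
- dish2: Bystander: a second dish like dish1.
There are look-alikes about, which are no part of the job. What is shaped like the tall_canister but green or red is not meant.

How it is judged:
By the outcome, as a careful person would: the job done as asked, in the order asked, and still so for the second after the job is handed in, with the robot touching nothing.
It also fails if it takes over 72 s, if anything falls off the work surface, if the arm or the gripper's body presses on something with over 40 N, if the wrist force passes 120 N, or if a joint passes its speed limit or range.

## Working session

There is one attempt and no reset: what is moved stays moved. The work goes in short steps, each a Python script; the robot and the scene stay as the last script left them, time stands still between calls to the robot, and variables do not carry over. Pictures are saved under pics/ and viewed, at most 10 in all, crops included, and the job is handed in when it is done.

```bash
mkdir -p pics
python3 - <<'E'
from workcell import *
import cv2,numpy as np
for n in("top","scene"):
    c=vision.read_camera(n);cv2.imwrite(f"pics/{n}0.png",c["frame"][:,:,::-1]);print(n,c["intrinsics"].round(1).tolist(),c["view"].round(3).tolist())
o=get_obs();print(o["time_s"],o["orientation"],bot.tcp_to_tips)
E
```

```text
top [[479.2, 0.0, 322.3], [0.0, 479.2, 238.0], [0.0, 0.0, 1.0]] [[-0.019, -1.0, -0.022, -0.05], [-0.996, 0.021, -0.081, 0.533], [0.082, 0.021, -0.996, 1.208], [0.0, 0.0, 0.0, 1.0]]
scene [[539.0, 0.0, 326.6], [0.0, 539.0, 242.4], [0.0, 0.0, 1.0]] [[0.101, 0.995, 0.017, 0.007], [0.771, -0.067, -0.634, -0.297], [-0.629, 0.077, -0.773, 1.616], [0.0, 0.0, 0.0, 1.0]]
0.1 [ 9.77633539e-01  2.10314776e-01 -9.82650036e-05 -5.90034889e-04] 0.017
```

View pics/top0.png

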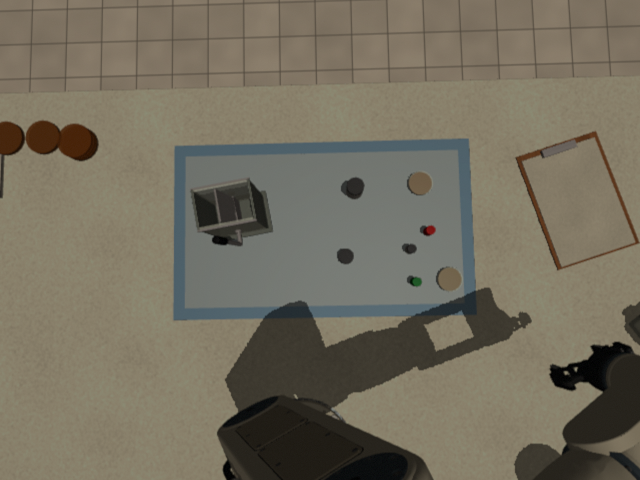

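View pics/scene0.png

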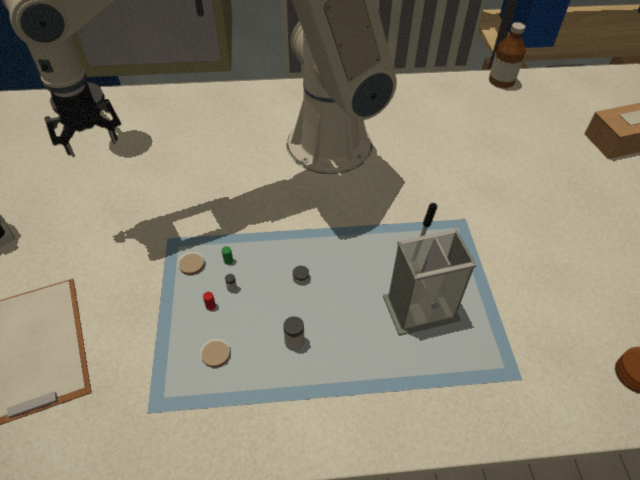

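The top view shows the tall candidates: grey at (410,248), green at (416,281) and red at (429,230). Grey is the one meant. The squat canister is at (345,256), the big one at (353,187), the dishes at (419,183) and (448,278), and the sorter near (230,208) with its lever at about (222,240). Next I'll take one enlarged crop to confirm.

```bash
cat > h.py <<'E'
import numpy as np,cv2
from workcell import *
def ray(c,u,v,z):
    K,T=c["intrinsics"],c["view"];R,t=T[:3,:3],T[:3,3]
    o=-R.T@t;d=R.T@np.linalg.solve(K,[u,v,1.]);return o+d*(z-o[2])/d[2]
def proj(c,p):
    q=c["view"][:3,:3]@np.asarray(p)+c["view"][:3,3];q=c["intrinsics"]@q;return q[:2]/q[2]
E
python3 - <<'E'
from h import *
a=cv2.imread("pics/top0.png");s=cv2.imread("pics/scene0.png")
A=cv2.resize(a[165:265,180:280],(400,400),interpolation=cv2.INTER_CUBIC)
B=cv2.resize(a[200:300,335:435],(400,400),interpolation=cv2.INTER_CUBIC)
cv2.imwrite("pics/crop.png",np.hstack([A,B]))
c=vision.read_camera("top")
for n,u,v,z in[("tall",410,248,.046),("squat",345,256,.028),("big",354,187,.075),("boxtop",222,206,.21),("grn",416,281,.046),("red",429,230,.046)]:print(n,ray(c,u,v,z).round(3))
E
```

```text
tall [ 0.5   -0.28   0.046]
squat [ 0.484 -0.118  0.028]
big [ 0.652 -0.143  0.075]
boxtop [0.591 0.154 0.21 ]
grn [ 0.417 -0.292  0.046]
red [ 0.544 -0.329  0.046]
```

View pics/crop.png

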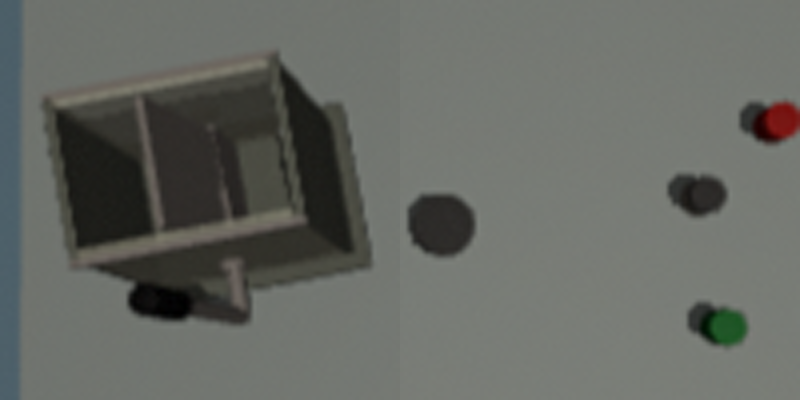

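```bash
cat >> h.py <<'E'
from scipy.optimize import least_squares
def box_fit(c):
    px=np.array([(43,98),(273,53),(305,218),(70,265)])/4+[180-.4,165-.4]
    L=[(.045,.066),(.045,-.066),(-.045,-.066),(-.045,.066)]
    w=lambda p,x,y,z:[p[0]+x*np.cos(p[2])-y*np.sin(p[2]),p[1]+x*np.sin(p[2])+y*np.cos(p[2]),z]
    f=lambda p:np.ravel([proj(c,w(p,x,y,.21))-q for (x,y),q in zip(L,px)])
    r=least_squares(f,[.59,.154,0]);return r.x,r.fun
E
python3 - <<'E'
from h import *
c=vision.read_camera("top");p,f=box_fit(c);print(p.round(4),f.round(1))
def W(x,y,z):return [p[0]+x*np.cos(p[2])-y*np.sin(p[2]),p[1]+x*np.sin(p[2])+y*np.cos(p[2]),z]
for t in(-.15,-.05,.0,.05,.15,.42,-.42):
  print(t,[((proj(c,W(-.08,r*np.sin(t),.085+r*np.cos(t)))-[180,165])*4).round() for r in(.12,.18)])
cs=vision.read_camera("scene")
for n,u,v,z in[("tall",411.6,248.3,.046),("squat",345.6,255.3,.028)]:
  P=ray(c,u,v,z);print(n,P.round(4),proj(cs,P))
for x,y in((.045,.066),(.045,-.066),(-.045,-.066),(-.045,.066)):print(proj(cs,W(x,y,.21)).round())
print(proj(cs,W(-.08,0,.265)))
E
```

```text
[0.595  0.1522 0.173 ] [-0.5  1.   0.8  0.6  0.1 -0.7 -0.4 -0.9]
-0.15 [array([231., 294.]), array([225., 281.])]
-0.05 [array([209., 298.]), array([191., 288.])]
0.0 [array([199., 300.]), array([174., 291.])]
0.05 [array([188., 302.]), array([157., 295.])]
0.15 [array([167., 307.]), array([123., 301.])]
0.42 [array([116., 319.]), array([ 43., 320.])]
-0.42 [array([289., 285.]), array([318., 267.])]
tall [ 0.4989 -0.2839  0.046 ] [229.49327263 275.86523702]
squat [ 0.4856 -0.1192  0.028 ] [300.42688352 270.76874102]
[476. 262.]
[414. 276.]
[398. 241.]
[457. 229.]
[425.48817411 204.83827079]
```

The box fits at (0.595, 0.152) with yaw 0.173, to sub-pixel residuals and agreeing in both views. The lever leans about +0.07. The crop confirms that the plain grey tall canister, between red and green, is the one meant. Now I'll push the lever right to -0.42.

```bash
cat >> h.py <<'E'
BX,BY,BT=.595,.1522,.173
def W(x,y,z):return [BX+x*np.cos(BT)-y*np.sin(BT),BY+x*np.sin(BT)+y*np.cos(BT),z]
def Q(a):return [np.cos(a/2),np.sin(a/2),0,0]
QB=Q(BT+np.pi/2)          # tool x along box +y, jaws close along box x
def rep(m):
    o=get_obs();print(m,round(o["time_s"],2),o["position"].round(3) if hasattr(o["position"],"round") else o["position"],np.round(o["wrist_force"],1),round(o["gripper_width"],4))
def push(s):
    """push lever towards s*y (s=+-1) from the other side, tips at z=.218"""
    bot.reach(W(-.08,-s*.065 if s<0 else -.115,.33),QB)
    bot.servo_line(W(-.08,-s*.065 if s<0 else -.115,.235),velocity=.2);rep("down")
    n=np.array([-np.sin(BT),np.cos(BT)]);f0=np.array(get_obs()["wrist_force"][:2])@n
    bot.servo_line(W(-.08,s*.030,.235),velocity=.12);rep("pushed")
    for y in np.arange(.032,.056,.002):
        bot.servo_line(W(-.08,s*y,.235),velocity=.04)
        f=(np.array(get_obs()["wrist_force"][:2])@n-f0)*-s
        print(round(y,3),round(f,1))
        if f>9:break
    c=vision.read_camera("scene")
    bot.servo_line(W(-.08,s*(y-.015),.235),velocity=.2);bot.servo_line(W(-.08,s*(y-.015),.33),velocity=.3);rep("up")
E
python3 - <<'E'
from h import *
hand.move_gripper(0);push(-1)
hand.move_gripper(.045)
for n in("scene","top"):
    cv2.imwrite(f"pics/l1{n}.png",vision.read_camera(n)["frame"][:,:,::-1])
a=cv2.imread("pics/l1scene.png")[180:340,360:500];b=cv2.imread("pics/l1top.png")[150:290,170:310]
cv2.imwrite("pics/l1.png",np.hstack([cv2.resize(a,(400,457)),cv2.resize(b,(400,457))]))
E
```

```text
down 4.51 [0.506 0.202 0.236] [-0.5 -0.6  0.9] -0.0002
pushed 5.45 [0.521 0.109 0.235] [0.7 0.5 0. ] -0.0003
0.032 0.1
0.034 1.2
0.036 2.0
0.038 1.0
0.04 0.9
0.042 6.6
0.044 14.3
up 7.97 [0.522 0.109 0.331] [ 0.2  0.  -0.2] 0.0002
```

View pics/l1.png

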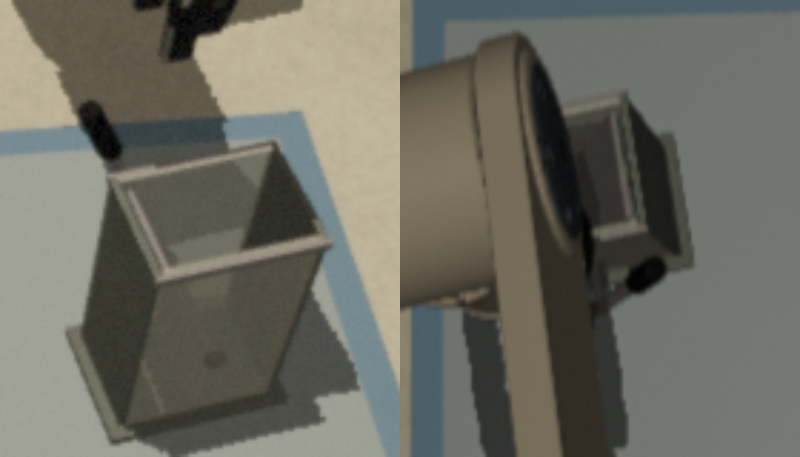

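The lever is over to the robot's right (scene crop: tip at (90,105), flap edge against the right wall). The stop showed as 14 N. Next is the tall canister.

```bash
cat >> h.py <<'E'
def pick(x,y,z,yaw,op,N):
    hand.move_gripper(op)
    bot.reach([x,y,.13],Q(yaw));bot.servo_line([x,y,z],velocity=.15);rep("at")
    hand.move_gripper(0,N);rep("grip")
    bot.servo_line([x,y,.15],velocity=.2);rep("lift")
def drop(y,z,op):
    bot.reach(W(0,y,.34),QB);bot.servo_line(W(0,y,z),velocity=.2);rep("over")
    hand.move_gripper(op);bot.dwell(.3);bot.servo_line(W(0,y,.34),velocity=.3);rep("dropped")
E
python3 - <<'E'
from h import *
bot.servo_line(W(-.08,-.03,.38),velocity=.3)
pick(.4989,-.2839,.024,2.356,.045,40)
bot.servo_line([.49,-.27,.36],velocity=.35)
cv2.imwrite("pics/held.png",vision.read_camera("scene")["frame"][:,:,::-1]);rep("")
E
```

```text
at 11.66 [ 0.5   -0.284  0.025] [-0.5 -0.5 -0.7] 0.0447
grip 11.97 [ 0.5   -0.284  0.025] [-0.7  1.   7.6] 0.0232
lift 12.76 [ 0.498 -0.284  0.149] [-0.9 -0.6 -0.8] 0.0229
 13.56 [ 0.489 -0.27   0.358] [0.6 0.2 0. ] 0.0232
```

View pics/held.png

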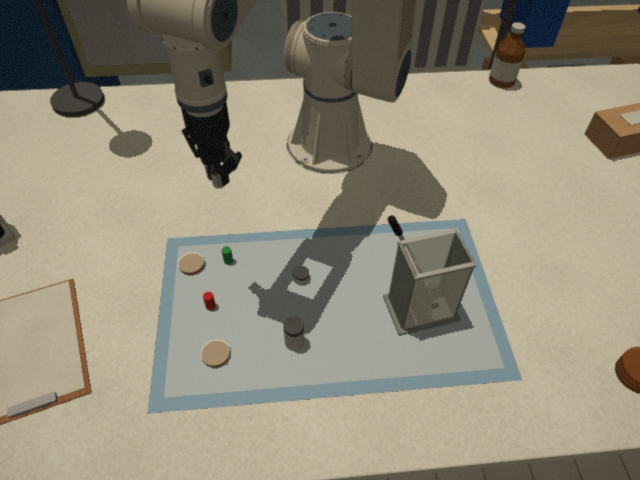

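The tall canister is held at (222,182), green and red are undisturbed, and the lever still leans right at (395,225). Now I'll drop it into the left side.

Run:
```python
from h import *
drop(.022,.236,.05)
bot.servo_line(W(-.08,-.115,.36),velocity=.35);rep("")
a=vision.read_camera("scene")["frame"][:,:,::-1];cv2.imwrite("pics/d1.png",cv2.resize(a[190:340,360:510],(600,600),interpolation=cv2.INTER_CUBIC))
```

```text
over 15.89 [0.592 0.174 0.237] [-0.1  0.1 -0.2] 0.0232
dropped 17.07 [0.591 0.174 0.341] [0.2 0.2 0.2] 0.0499
 17.68 [0.535 0.024 0.359] [ 0.5  0.3 -0.1] 0.0501
```

View pics/d1.png

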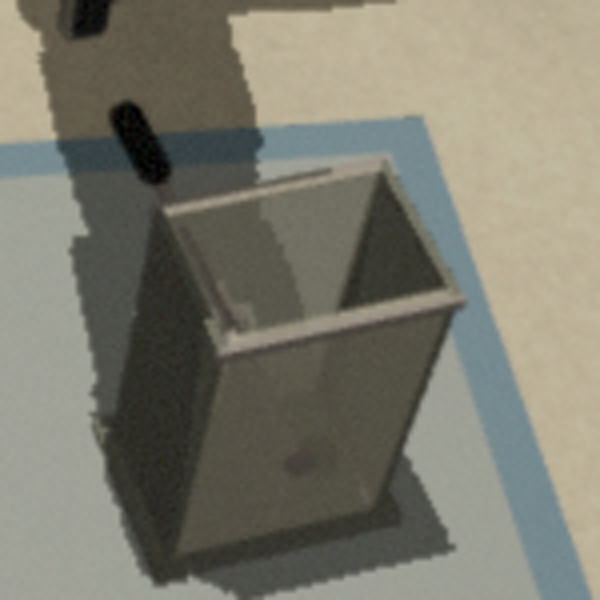

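I can't see the canister clearly: the dark spot at (300,462) is the hub, which was there before. I'll clear the arm and look with contrast.

Run:
```python
from h import *
bot.reach([.47,-.2,.33],Q(1.33));rep("")
s=vision.read_camera("scene");t=vision.read_camera("top")
for n,p in(("L",W(0,.031,.03)),("R",W(0,-.031,.03))):print(n,proj(s,p).round(),proj(t,p).round())
g=lambda a:np.clip(255*(a/255.)**.55,0,255).astype(np.uint8)
a=g(s["frame"][220:340,375:485,::-1]);b=g(t["frame"][165:265,180:280,::-1])
cv2.imwrite("pics/d2.png",np.hstack([cv2.resize(a,(400,436),interpolation=2),cv2.resize(b,(400,436),interpolation=2)]))
```

```text
18.67 [ 0.471 -0.199  0.33 ] [ 0.2  1.1 -0.2] 0.0504
L [435. 297.] [227. 217.]
R [410. 303.] [251. 212.]
```

View pics/d2.png

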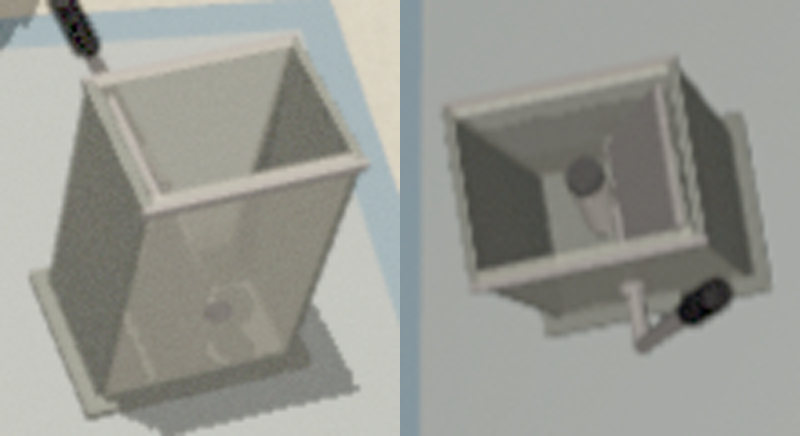

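The top view (cap at (585,177)) shows the tall canister in the left bin. Next I'll swing the lever left and fetch the squat one.

Run:
```python
from h import *
hand.move_gripper(0);push(1)
bot.servo_line(W(-.08,.03,.38),velocity=.3)
pick(.4856,-.1192,.021,1.33,.07,40)
bot.servo_line([.48,-.14,.34],velocity=.35);rep("")
s=vision.read_camera("scene");t=vision.read_camera("top")
print(proj(s,W(-.08,.0734,.249)),proj(t,W(-.08,.0734,.249)))
a=s["frame"][130:330,200:500,::-1];b=t["frame"][150:290,170:310,::-1]
cv2.imwrite("pics/l2.png",np.hstack([cv2.resize(a,(500,333)),cv2.resize(b,(300,333))]))
```

```text
down 20.86 [0.536 0.024 0.236] [ 0.2 -0.   0.5] 0.0001
pushed 22.22 [0.511 0.168 0.235] [0.7 0.7 0.6] -0.0001
0.032 0.8
0.034 0.1
0.036 1.4
0.038 0.3
0.04 1.5
0.042 8.6
0.044 17.7
up 24.73 [0.511 0.168 0.331] [ 0.4 -0.5 -0.8] -0.0001
at 28.02 [ 0.486 -0.119  0.022] [-0.1  1.1  0.5] 0.0699
grip 28.4 [ 0.486 -0.119  0.022] [-1.6  0.9  7.6] 0.0386
lift 29.19 [ 0.485 -0.119  0.149] [-0.6  0.5 -1.4] 0.0387
 29.89 [ 0.479 -0.14   0.339] [ 0.2  0.4 -2. ] 0.0389
[456.99296163 203.54934926] [190.82373135 245.15394721]
```

View pics/l2.png

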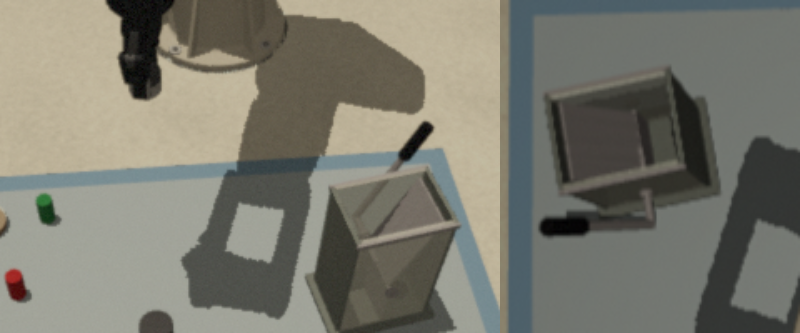

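The lever is left at its stop, with its tip at scene (458,205) against a predicted (457,204). The right side is open and the squat canister is held, so I'll drop it.

Run:
```python
from h import *
drop(-.024,.238,.07)
bot.reach([.45,-.2,.36],Q(1.33));rep("")
s=vision.read_camera("scene");t=vision.read_camera("top")
g=lambda a:np.clip(255*(a/255.)**.55,0,255).astype(np.uint8)
a=g(s["frame"][220:340,375:485,::-1]);b=g(t["frame"][165:265,180:280,::-1])
cv2.imwrite("pics/d3.png",np.hstack([cv2.resize(a,(400,436),interpolation=2),cv2.resize(b,(400,436),interpolation=2)]))
```

```text
over 31.78 [0.6   0.128 0.239] [-0.3  0.5 -1.7] 0.0389
dropped 32.98 [0.599 0.129 0.341] [-0.1  0.7 -0.9] 0.0702
 34.34 [ 0.45  -0.199  0.36 ] [0.1 0.1 0.3] 0.0698
```

View pics/d3.png

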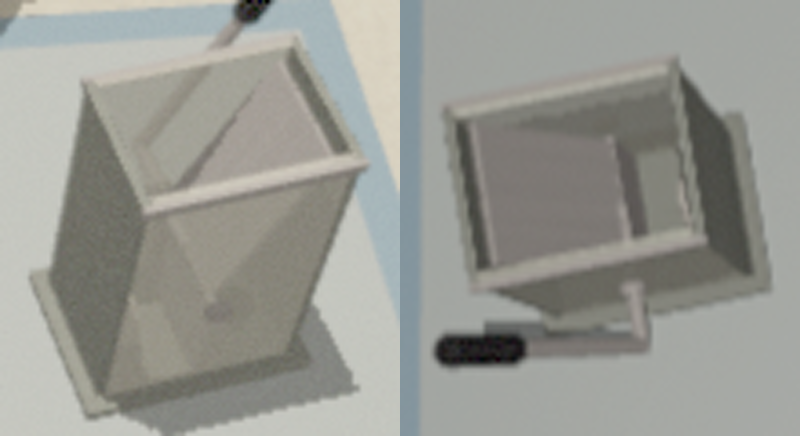

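The squat canister isn't plainly visible. The right wall hides part of the right bin from the top camera. I'll look straight down with the wrist camera, working out its offset first.

Run:
```python
from h import *
from scipy.spatial.transform import Rotation as R
c=vision.read_camera("wrist");o=get_obs();T=c["view"];Rt=R.from_quat(o["orientation"]).as_matrix()
C=-T[:3,:3].T@T[:3,3]
print("off in tool",(Rt.T@(C-o["position"])).round(3),"axis in tool",(Rt.T@T[2,:3]).round(3),"f",c["intrinsics"][0,0])
t=vision.read_camera("top");s=vision.read_camera("scene")
print("topcam",(-t["view"][:3,:3].T@t["view"][:3,3]).round(2))
b=t["frame"][165:265,180:280]
for y in(-.02,-.03,-.04):
    for z in (.01,.038):
        u,v=proj(t,W(0,y,z));print(y,z,((u-180)*4+400,(v-165)*4.36),t["frame"][int(v),int(u)],s["frame"][tuple(proj(s,W(0,y,z)).astype(int)[::-1])],proj(s,W(0,y,z)).round())
```

```text
off in tool [ 0.084  0.    -0.125] axis in tool [-0.326 -0.001  0.945] f 350.5105085896571
topcam [ 0.43 -0.09  1.25]
-0.02 0.01 (np.float64(671.3710792975647), np.float64(215.10340362147574)) [75 77 67] [104 100  86] [413. 307.]
-0.02 0.038 (np.float64(663.5908030552041), np.float64(208.8495146901636)) [76 77 68] [86 83 72] [415. 300.]
-0.03 0.01 (np.float64(686.4052895225125), np.float64(211.8828605378641)) [100  94  85] [80 76 65] [409. 308.]
-0.03 0.038 (np.float64(678.9679002517788), np.float64(205.55511721430125)) [78 77 68] [75 74 64] [411. 301.]
-0.04 0.01 (np.float64(701.4409959096597), np.float64(208.66199695488828)) [41 43 37] [55 55 48] [405. 309.]
-0.04 0.038 (np.float64(694.3465626771733), np.float64(202.26038440298512)) [77 78 69] [56 56 50] [407. 302.]
```

The floor at the right bin looks bare in the top view. I'll combine a last composite: the wrist view straight down the right side, the wide views, and the gripper.

Run:
```python
from h import *
w0=vision.read_camera("wrist")["frame"];t=vision.read_camera("top")["frame"];s=vision.read_camera("scene")["frame"]
bot.reach(W(0,-.114,.40),QB)
w=vision.read_camera("wrist");rep("")
for n,p in(("R",W(0,-.03,.02)),("mouth",W(0,0,.21)),("tip",W(0,-.114,.383))):print(n,proj(w,p).round())
u,v=proj(w,W(0,-.015,.15)).astype(int)
g=lambda a:np.clip(255*(a/255.)**.6,0,255).astype(np.uint8)
np.save("pics/w.npy",w["frame"]);np.save("pics/s.npy",s);np.save("pics/t.npy",t)
r=lambda a:cv2.resize(g(a),(400,300),interpolation=cv2.INTER_AREA)
top=t[120:330,160:480]
cv2.imwrite("pics/fin.png",np.vstack([np.hstack([r(w["frame"]),r(w0)]),np.hstack([r(s[150:430,120:520]),r(top)])])[:,:,::-1])
```

```text
35.92 [0.614 0.039 0.4  ] [-0.4 -0.3  0.1] 0.0702
R [316. 119.]
mouth [316.  79.]
tip [316. 311.]
```

View pics/fin.png

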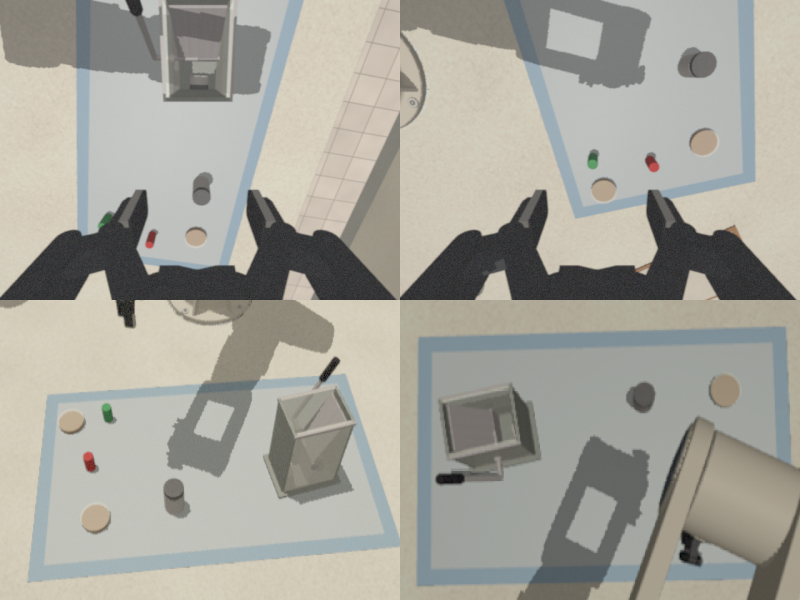

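The gripper is empty and nothing lies outside. A light disc is visible on the right bin's floor at wrist (200,80), about where the bin projects. It could be the squat canister lying aluminium-side up, so I'll check the patch numerically.

Run:
```python
import numpy as np
from h import *
w=np.load("pics/w.npy").mean(2)
print("cols",list(range(272,364,4)))
for r in range(88,160,3):print(r,w[r,272:364:4].astype(int))
c=vision.read_camera("wrist")
for n,p in(("floorR corners",[(.04,-.06,.01),(-.04,-.06,.01),(.04,-.003,.01),(-.04,-.003,.01)]),("partition",[(.04,0,.085),(-.04,0,.085)])):print(n,[proj(c,W(*q)).round() for q in p])
s=np.load("pics/s.npy").mean(2);print("scene, right bin; cols 396..448")
for r in range(284,330,3):print(r,s[r,396:450:3].astype(int))
```

```text
cols [272, 276, 280, 284, 288, 292, 296, 300, 304, 308, 312, 316, 320, 324, 328, 332, 336, 340, 344, 348, 352, 356, 360]
88 [83 78 70 56 57 54 94 94 94 96 92 90 94 93 92 95 96 95 95 92 78 76 81]
91 [ 91  87  75  63  56  55  80 102 100 102 104  99  92  92  93  93  90  94
  98 109  83  80  81]
94 [ 90  82  69  64  65  64 103 131 133 130 130 114 116 117 114 117 118 117
 115 126  80  73  78]
97 [77 82 69 68 58 55 64 70 68 82 80 79 71 71 68 65 67 65 70 73 76 79 76]
100 [ 73  69  79  81  56  56  57  57  57 106 111 108 113 111 111 109 108 111
 107  77  77  73  80]
103 [ 69  68  80  78  55  57  58  54  54  93 111 113 110 109 110 112 108 109
 108  81  74  78  81]
106 [ 69  66  82  79  59  56  52  57  57 105 111 112 106 110 113 111 112 110
 108  76  74  79  82]
109 [ 71  66  82  79  55  53  58  58  54 106 111 111 110 111 108 106 113 109
  99  72  77  78  83]
112 [ 71  67  72  77  57  54  56  58  54  88 112 110 107 112 109 113 110 109
  66  75  76  77  83]
115 [ 70  68  66  64  58  55  59  55  54  98 110 107 110 103 110 110 110 111
  59  72  73  79  84]
118 [71 70 65 63 60 55 57 57 56 61 59 58 
[... 1573 characters left out ...]
 81 81 84 95 86 72 71 77 75]
302 [54 56 54 55 55 99 78 84 84 83 82 81 94 72 71 69 72 73]
305 [52 54 52 52 49 93 92 96 82 83 81 83 65 62 67 75 77 77]
308 [53 50 49 54 61 86 92 92 91 82 82 81 71 71 73 72 76 75]
311 [50 55 52 53 69 82 94 94 94 84 83 81 81 78 80 78 78 81]
314 [62 49 52 53 82 83 96 94 95 92 81 81 79 78 80 80 79 80]
317 [92 53 49 50 76 81 91 94 93 95 82 79 79 79 77 81 77 74]
320 [111  52  51  56  79  78  91  91  94  94  90  81  77  77  65  55  55  54]
323 [111  72  50  70  77  77  80  88  90  75  68  54  52  53  50  51  55  53]
326 [100 110  49  76  77  77  63  54  49  47  53  50  51  54  67  78  76  78]
329 [104 112 103  55  47  54  50  54  54  58  62  77  75  78  80  76  79  76]
```

The patch in the right bin is about 30 px wide (≈41 mm) and 21 px deep (≈28 mm), with cylinder shading and a dark cap band. That is the squat canister, lying on its side on the right bin's floor. The arm is clear and the time is about 36 s, so I'm handing in.

Run:
```python
from h import *
rep("end");print(hand_in())
```

```text
end 35.97 [0.614 0.038 0.4  ] [ 0.3 -0.1  0.7] 0.0698
the job is handed in; nothing more can be done
None
```

Job handed in at about 36 s (verdict not shown): the tall canister went into the left bin first, then the squat one into the right bin (on its side there), with the lever at its stop each time and the big canister and dishes left alone.

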